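# Swing the bench magnifier over the angle-iron offcut

### The job

The sawn ends of the small angle-iron offcut are to be inspected. Swing the magnifier arm round on its post until the lens is centred over the offcut, and leave it standing there by itself. Leave the offcut, the V-block and the setting block lying where they are.

Things in the scene. Friction and masses are not known exactly. Their poses are not given: they have to be found in the camera images.
- swing_arm: Arm of a bench magnifier, turns level about a fixed upright post; light friction (2 N), stays where left. Origin: on the post's axis, 140 mm above the table; z up; the arm runs along its own -x. Upright black knob, 22 mm thick, at x -140, y 0, z +8 to +58 mm. Lens in white ring (94 mm across) centred at x -200, y 0, z 0. Stops 1.5 rad left and 1.2 right of the robot's side; parked near the left one.
- angle_offcut: Small angle-iron offcut (L section), bare metal, 30 (x) x 75 (y) x 30 mm high, 4 mm thick, lying on one leg, the other upright along its -x edge. Origin: centre of the 30 x 75 mm outline, underside. It lies under the circle that the lens sweeps, 190 to 210 mm from the post's axis, in one of three places; the V-block and the setting block have the other two.
- v_block: Bystander: ground steel V-block with a V groove in its top, 45 x 50 x 42 mm high. Origin: centre of the underside.
- gauge_block: Bystander: flat ground setting block with six dark holes in its top, 50 (x) x 75 (y) x 25 mm high. Origin: centre of the underside.
Things that resemble listed ones, but are neither listed nor needed, are in the scene too. Of the things that look like the angle_offcut, the smaller one is meant.

How it is judged:
At the end, for the whole second after the job is handed in: The lens centre stands over the centre of the angle-iron offcut, seen from above, within 20 mm along the arm and 20 mm across it; arm and offcut are at rest (x of angle_offcut in the frame of swing_arm between -0.22 and -0.18 m and y of angle_offcut in the frame of swing_arm between -0.02 and 0.02 m and angular speed of swing_arm below 0.05 rad/s and linear speed of angle_offcut below 0.02 m/s); the robot touches nothing.
It fails at once if the angle-iron offcut is moved by more than 20 mm (distance of angle_offcut from where it was at the start of the episode above 0.02 m).
It fails at once if the V-block is moved by more than 20 mm (distance of v_block from where it was at the start of the episode above 0.02 m).
It fails at once if the setting block is moved by more than 20 mm (distance of gauge_block from where it was at the start of the episode above 0.02 m).
It also fails if it takes over 38 s, if anything falls off the work surface, if the arm or the gripper's body presses on something with over 40 N, if the wrist force passes 120 N, or if a joint passes its speed limit or range.

### The arm

A 6-joint arm with a two-finger parallel gripper is mounted at the origin on the work surface; the furniture and walls round the work are solid. World frame = base frame: x ahead of the robot, y to its left, z up, the work surface at z = 0. Lengths are in m, angles in rad, forces in N, time in s.
With the tool pointing down it reaches from about 0.4 to 0.825 m from the base axis. Payload 7 kg.
Tool frame: the origin (TCP) lies midway between the tips of the shut fingers; the grasp point (between the pads) lies 19 mm behind it; z points along the fingers, y is the line along which they close (so a half turn about z gives the same grasp; the last joint's range is limited). The gripper opens to 88 mm and grips with 3 to 60 N. Pads are 19 mm wide; open, the fingers measure 130 mm over their backs; the gripper's body (78 mm by 193 mm) begins 47 mm behind the grasp point.
Start: joints at [1.534, 0.359, 0.012, 0, -1.224, -0.288], TCP at [0.215, 0.64, 0.227] pointing down, gripper open.
Joint ranges: [-3.07, 3.07], [-1.43, 2.12], [-1.02, 1.25], [-3.03, 1.67], [-3.05, -0], [-3.03, 3.03]. Speed limits (rad/s): [2.39, 2.39, 3.01, 3.14, 3.14, 3.14].

### API

Orientations are given as [roll, pitch, yaw] about the fixed x, y, z axes, in that order (R = Rz(yaw) Ry(pitch) Rx(roll)).
In Python, from station import monitor, viewer, arm gives the robot as it stands.
- The arm moves only by the tool move_arm, never from a script. Its argument "deltas" is a list that holds one entry, the list of rows, each a list of 7 numbers: the turn, a rotation vector about the tool's x, y, z in degrees, then the shift along the tool's x, y, z in m, then the finger opening in m, from 0 to 0.0876. A call has 1 to 12 rows; each row is the pose to reach, as a shift and turn from the pose commanded when the call began, along the tool's axes at that moment; what a row does not reach only later rows make up. A row lasts 1/12 s, in which the tool goes at most 41.7 mm and 7.16 degrees, less where a joint would pass 70% of its speed; a pose out of reach is approached as far as the arm can. A call with a gripper value outside its range is refused whole. The fingers move at their own pace and stop on an object; "force" is the grip in N (left out, the last holds). Time passes only in rows, so rows that repeat a pose let the fingers close. It gives the time, the measured TCP pose, the force and the opening at its end, in the units of the state.
- monitor.get_state(): the state, without advancing time (a new reading comes with each control period).
- viewer.grab_frame(name): name is "scene" or "top" or "wrist"; returns a dict with "frame" (420x560x3 uint8, blue, green, red), "vfov" (degrees; the focal length in pixels is half the picture's height over the tangent of half this angle, whatever the lens; pixels are square), "cx", "cy" (the principal point, pixels), "D" ([k1, k2, p1, p2, k3] as OpenCV has them; the pictures are not rectified), "xyz" and "orientation" of the camera in the world; the wrist camera has in their place "hand_eye" (4x4, takes a point from camera to tool coordinates, whose origin is the TCP and whose axes are the flange's). Camera axes: x right, y down, z forward; pixel columns grow to the right and rows downward; lengths in m; the calibration is good to about 2 mm. A picture is of the moment at which its call begins: read the wrist's pose just before it. There is no depth.
- arm.job_done(): hands the job in, once; it reports no verdict.
The state is a dict: "t": time; "q": joint angles; "qd": joint speeds; "joint_efforts": joint torques, N m; "eef_pos": TCP position; "ee_rot": TCP orientation; "force": force on the tool from outside, world axes, zero at the start; "moment": the same for the moment, N m; "width": finger opening in m.
Only numpy, scipy, OpenCV 4.12 (cv2) and the standard library are available. Lean on these libraries where they do the work, as an engineer would, in place of code of your own. Each camera call takes 0.05 s, during which the arm holds its last target. There are 200 camera calls.

## Working session

There is one attempt and no reset: what is moved stays moved. The work goes in short steps, Python scripts to look and compute and a tool call to move; the robot and the scene stay as the last step left them, time stands still between calls to the robot, and variables do not carry over. Pictures are saved under pics/ and viewed, on a budget of 10 in all, crops included, one or two more only if the job needs it, and the job is handed in when it is done.

Besides the shell and the picture viewer there is one more tool, called after "Request:" in YAML: its name, and indented under it one key for each argument. move_arm: Moves the arm, as the interface text tells. Its arguments: {"type":"object","properties":{"deltas":{"type":"array","items":{"type":"array","items":{"type":"array","items":{"type":"number"}}}},"force":{"type":"number"}},"required":["deltas"]}

```bash
mkdir -p pics; cat > h.py <<'E'
import numpy as np, cv2, pickle
from scipy.spatial.transform import Rotation as R
from station import monitor, viewer, arm
def grab(n):
    s=monitor.get_state(); f=viewer.grab_frame(n); f['s']=s; return f
def ray(f,uv):
    h=f['frame'].shape[0]; F=h/2/np.tan(np.radians(f['vfov'])/2)
    K=np.array([[F,0,f['cx']],[0,F,f['cy']],[0,0,1]])
    p=cv2.undistortPoints(np.array(uv,float).reshape(-1,1,2),K,np.array(f['D'],float)).reshape(-1,2)
    d=np.c_[p,np.ones(len(p))]
    if 'hand_eye' in f:
        T=np.eye(4);T[:3,:3]=R.from_euler('xyz',f['s']['ee_rot']).as_matrix();T[:3,3]=f['s']['eef_pos']
        T=T@np.array(f['hand_eye']); return T[:3,3],d@T[:3,:3].T
    o=np.array(f['orientation']); M=R.from_euler('xyz',o).as_matrix() if o.size==3 else o.reshape(3,3)
    return np.array(f['xyz']),d@M.T
def onz(f,uv,z):
    o,d=ray(f,uv); return o+d*((z-o[2])/d[:,2])[:,None]
E
python3 - <<'E'
from h import *
for n in ['top','scene']:
    f=grab(n); pickle.dump(f,open(n+'.pkl','wb')); cv2.imwrite(f'pics/{n}0.png',f['frame'])
    print(n,f['xyz'],f['orientation'],f['vfov'])
s=monitor.get_state();print(s['t'],s['eef_pos'],s['ee_rot'],s['width'])
E
```

```text
top [ 0.34438835 -0.26853033  1.16489334] [-2.97710536  0.01038897 -1.54209274] 42.04708655126127
scene [ 0.09751697 -0.91222307  0.45008355] [-2.00178555 -0.01681122 -0.58763431] 55.62230454939619
0.1 [0.21528342 0.63928358 0.22570952] [ 3.14009606e+00 -1.25894309e-04 -3.24901557e-01] 0.08763508982332342
```

View pics/top0.png

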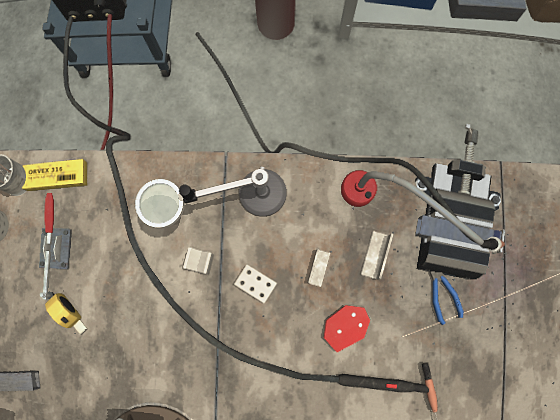

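View pics/scene0.png

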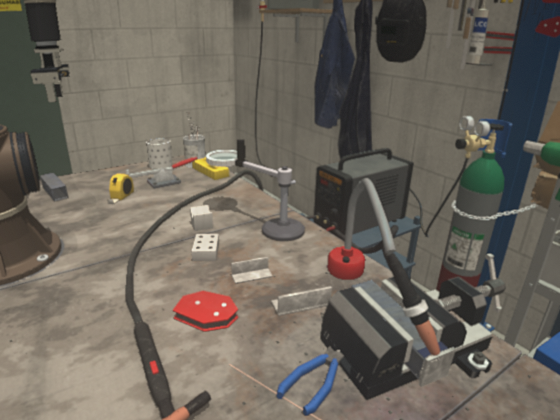

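The top view shows the lens at (159,206), the knob at (187,193) and the post head at (260,177). The V-block is at (197,261), the setting block at (255,283), the small offcut at (319,267), and the larger lookalike at (377,254). I'll measure these next.

```bash
python3 - <<'E'
from h import *
f=pickle.load(open('top.pkl','rb'))
im=f['frame']
c=im[160:310,130:400]; cv2.imwrite('pics/crop1.png',cv2.resize(c,None,fx=2.96,fy=2.96,interpolation=cv2.INTER_CUBIC))
for n,uv,z in [('post',(260,177),.15),('lens',(159.5,206.5),.14),('knobtop',(187,193),.198),('off',(319,267),.0),('vb',(197,261),.042),('gb',(255,283),.025),('big',(377,254),0)]:
    print(n,onz(f,[uv],z).round(3))
g=pickle.load(open('scene.pkl','rb'))
# post axis triangulation at head
o1,d1=ray(f,[(260.5,175)]);o2,d2=ray(g,[(285.5,172)])
A=np.c_[d1[0],-d2[0]];t=np.linalg.lstsq(A,o2-o1,rcond=None)[0];print(o1+t[0]*d1[0],o2+t[1]*d2[0])
E
```

```text
post [[ 0.582 -0.217  0.15 ]]
lens [[ 0.521 -0.024  0.14 ]]
knobtop [[ 0.538 -0.088  0.198]]
off [[ 0.424 -0.342  0.   ]]
vb [[ 0.426 -0.087  0.042]]
gb [[ 0.385 -0.208  0.025]]
big [[ 0.455 -0.467  0.   ]]
[ 0.58610832 -0.21802132  0.14887388] [ 0.5861531  -0.21804881  0.14888317]
```

View pics/crop1.png

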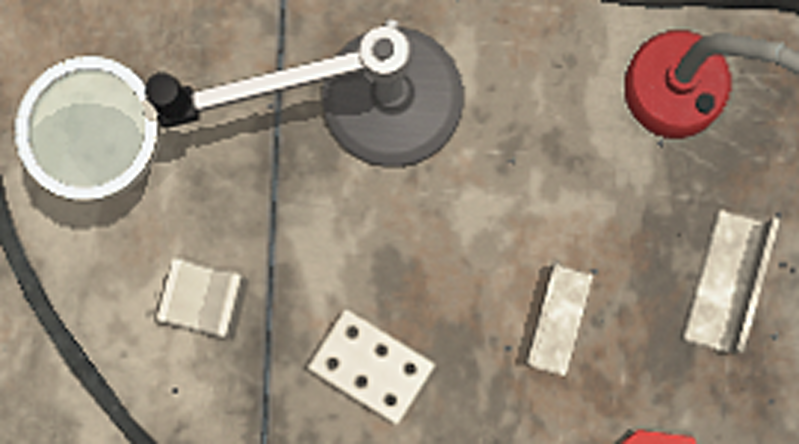

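Post axis is at about (0.585, −0.218), the knob at about (0.540, −0.084), and the offcut at about (0.42, −0.34). I'll go above the knob first.

Request:
move_arm:
  deltas:
    - [[0,0,3,0.02,0.02,-0.03,0.0876],[0,0,6,0.045,0.05,-0.055,0.0876],[0,0,9,0.07,0.077,-0.074,0.0876],[0,0,12,0.1,0.107,-0.074,0.0876],[0,0,15,0.125,0.135,-0.074,0.0876],[0,0,18,0.15,0.162,-0.074,0.0876],[0,0,21,0.175,0.19,-0.074,0.0876],[0,0,24,0.2,0.216,-0.074,0.0876],[0,0,27,0.225,0.243,-0.074,0.0876],[0,0,30,0.25,0.27,-0.074,0.0876],[0,0,33,0.275,0.297,-0.074,0.0876],[0,0,36,0.3,0.324,-0.074,0.0876]]

```text
t: 1.1
eef_pos: [0.3964, 0.235, 0.3005]
ee_rot: [-3.142, 0.0, -0.955]
force: [1.6, 0.2, -0.3]
width: 0.0877
```

```bash
python3 - <<'E'
from h import *
s=monitor.get_state();print(s['t'],s['eef_pos'],s['ee_rot'],s['q'])
f=pickle.load(open('top.pkl','rb'));g=pickle.load(open('scene.pkl','rb'))
k=lambda x,y:(130+x/2.96,160+y/2.96)
post=np.array([.586,-.218]);
for uv,z in [(k(163,84),.198),(k(88,127),.14)]: print(onz(f,[uv],z).round(3))
P=onz(f,[k(592,270),k(565,375)],.004)[:,:2]; Q=onz(f,[k(553,265),k(527,365)],.03)[:,:2]
e=P[0]-P[1]; n=np.array([-e[1],e[0]])/np.linalg.norm(e)
print(P,Q,np.linalg.norm(e), np.linalg.norm(P.mean(0)-Q.mean(0)))
for c in (P.mean(0)+.015*n,(P.mean(0)+Q.mean(0))/2):
    v=c-post; print('off',c,np.linalg.norm(v),np.degrees(np.arctan2(v[1],v[0]))%360)
E
```

```text
1.1 [0.39639984 0.2350237  0.30053639] [-3.14154278e+00  1.84028862e-04 -9.55276870e-01] [ 9.64301799e-01 -4.73592585e-02 -3.11682179e-01 -1.61518665e-04
 -1.30636365e+00 -3.48740140e-01]
[[ 0.546 -0.084  0.198]]
[[ 0.529 -0.024  0.14 ]]
[[ 0.4578949  -0.36471365]
 [ 0.38193104 -0.34667636]] [[ 0.45820022 -0.33495858]
 [ 0.38743265 -0.31817747]] 0.07807594347703099 0.029271332634839123
off [ 0.42337831 -0.34110078] 0.2039598413854775 217.1248605848425
off [ 0.4213647  -0.34113152] 0.2055873336398923 216.7929877326178
```

Request:
move_arm:
  deltas:
    - [[0,0,2,0.03,0.006,0,0.0876],[0,0,4,0.065,0.012,0,0.0876],[0,0,6,0.1,0.018,0,0.0876],[0,0,8,0.135,0.025,0,0.0876],[0,0,10,0.17,0.031,0,0.0876],[0,0,12,0.205,0.038,0,0.0876],[0,0,14,0.24,0.044,0,0.0876],[0,0,16,0.275,0.051,0,0.0876],[0,0,17,0.305,0.056,0,0.0876],[0,0,18,0.33,0.061,0,0.0876],[0,0,18.5,0.346,0.064,0,0.0876],[0,0,18.5,0.346,0.064,0,0.0876]]

```text
t: 2.1
eef_pos: [0.5451, -0.0848, 0.2995]
ee_rot: [3.14, -0.0, -1.279]
force: [0.4, 0.7, 0.6]
width: 0.0875
```

```bash
python3 - <<'E'
from h import *
f=grab('wrist'); pickle.dump(f,open('w1.pkl','wb')); cv2.imwrite('pics/w1.png',f['frame'])
print(f['s']['eef_pos'],f['s']['ee_rot'],f['s']['q'])
E
```

```text
[ 0.54505222 -0.08476516  0.29951996] [ 3.13961349e+00 -1.21492747e-04 -1.27939036e+00] [ 2.01068296e-01  1.16216650e-01 -1.43016798e-01  3.09741007e-04
 -1.31352302e+00  9.02584425e-02]
```

View pics/w1.png

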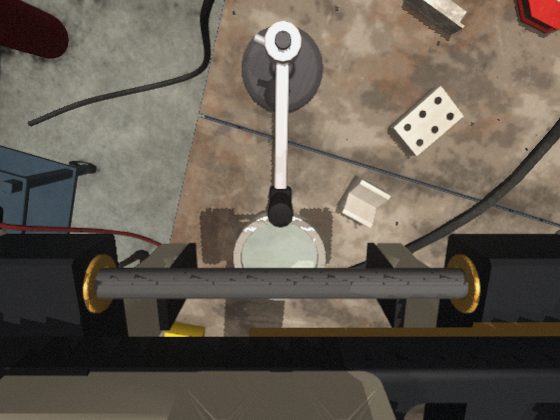

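The wrist view shows the arm running straight up the picture, with the post head at (283,41), knob top at (281,211) and lens at (280,255).

```bash
python3 - <<'E'
from h import *
f=pickle.load(open('w1.pkl','rb'))
p=onz(f,[(283,41)],.155);k=onz(f,[(281,211)],.198);l=onz(f,[(280,255)],.14)
print(p,k,l,np.linalg.norm((k-p)[0,:2]),np.linalg.norm((l-p)[0,:2]))
E
```

```text
[[ 0.58250685 -0.21583278  0.155     ]] [[ 0.54508692 -0.08467203  0.198     ]] [[ 0.52798466 -0.02424241  0.14      ]] 0.13639426119325787 0.1991972380374081
```

Request:
move_arm:
  deltas:
    - [[0,0,0,0,0,0.025,0.06],[0,0,0,0,0,0.055,0.06],[0,0,0,0,0,0.085,0.06],[0,0,0,0,0,0.115,0.06],[0,0,0,0,0,0.13,0.06],[0,0,0,0,0,0.139,0.06],[0,0,0,0,0,0.139,0.04],[0,0,0,0,0,0.139,0.03],[0,0,0,0,0,0.139,0.015],[0,0,0,0,0,0.139,0.015],[0,0,0,0,0,0.139,0.015],[0,0,0,0,0,0.139,0.015]]
  force: 8

```text
t: 3.15
eef_pos: [0.5449, -0.0822, 0.1624]
ee_rot: [-3.14, -0.0, -1.276]
force: [0.5, -0.4, -0.3]
width: 0.0258
```

```bash
cat > arc.py <<'E'
# rows in tool frame for rotation of the tool about the post, up to target arm azimuth (deg)
import sys; from h import *
post=np.array([.584,-.218]); s=monitor.get_state(); p=s['eef_pos'][:2]; psi=s['ee_rot'][2]
v=p-post; az=np.degrees(np.arctan2(v[1],v[0]))%360; print('az',az,'r',np.linalg.norm(v),s['eef_pos'],s['width'],s['force'],s['t'],s['q'][5])
tot=float(sys.argv[1])-az; n=12; step=min(float(sys.argv[2]),tot/n)
for i in range(1,n+1):
    a=np.radians(step*i); w=R.from_euler('z',a).as_matrix()[:2,:2]@v
    w=w/np.linalg.norm(w)*.14; d=w+post-p
    print([0,0,round(-step*i,1),round(d@[np.cos(psi),np.sin(psi)],4),round(d@[np.sin(psi),-np.cos(psi)],4),0,0.015],end=', ')
E
python3 arc.py 217 4.6
```

```text
az 106.05083728412791 r 0.14132236239945467 [ 0.54492576 -0.08218684  0.162393  ] 0.02579672180018316 [ 0.54082087 -0.41164967 -0.28222489] 3.15 0.08894422521904714
[0, 0, -4.6, np.float64(0.0016), np.float64(0.0113), 0, 0.015], [0, 0, -9.2, np.float64(0.0028), np.float64(0.0224), 0, 0.015], [0, 0, -13.8, np.float64(0.0049), np.float64(0.0335), 0, 0.015], [0, 0, -18.4, np.float64(0.0078), np.float64(0.0443), 0, 0.015], [0, 0, -23.0, np.float64(0.0116), np.float64(0.0549), 0, 0.015], [0, 0, -27.6, np.float64(0.0163), np.float64(0.0651), 0, 0.015], [0, 0, -32.2, np.float64(0.0218), np.float64(0.0749), 0, 0.015], [0, 0, -36.8, np.float64(0.028), np.float64(0.0843), 0, 0.015], [0, 0, -41.4, np.float64(0.0349), np.float64(0.0931), 0, 0.015], [0, 0, -46.0, np.float64(0.0426), np.float64(0.1013), 0, 0.015], [0, 0, -50.6, np.float64(0.0509), np.float64(0.1089), 0, 0.015], [0, 0, -55.2, np.float64(0.0597), np.float64(0.1158), 0, 0.015],
```

Request:
move_arm:
  deltas:
    - [[0,0,0,0,0,0,0.015],[0,0,-4.6,0.001,0.011,0,0.015],[0,0,-9.2,0.003,0.022,0,0.015],[0,0,-13.8,0.005,0.0335,0,0.015],[0,0,-18.4,0.008,0.044,0,0.015],[0,0,-23,0.0115,0.055,0,0.015],[0,0,-27.6,0.016,0.065,0,0.015],[0,0,-32.2,0.022,0.075,0,0.015],[0,0,-36.8,0.028,0.084,0,0.015],[0,0,-41.4,0.035,0.093,0,0.015],[0,0,-46,0.0425,0.101,0,0.015],[0,0,-50.6,0.051,0.109,0,0.015]]

```text
t: 4.15
eef_pos: [0.4552, -0.1627, 0.1622]
ee_rot: [-3.141, -0.001, -0.388]
force: [1.0, 2.3, 0.5]
width: 0.0217
```

```bash
python3 arc.py 217 5
```

```text
az 156.7511180871142 r 0.14019914830844643 [ 0.45518517 -0.16265976  0.16217541] 0.02172957222527974 [0.99780344 2.2819264  0.54160669] 4.15 1.1183313937889343
[0, 0, -5.0, np.float64(0.0005), np.float64(0.0122), 0, 0.015], [0, 0, -10.0, np.float64(0.0019), np.float64(0.0243), 0, 0.015], [0, 0, -15.0, np.float64(0.0043), np.float64(0.0363), 0, 0.015], [0, 0, -20.0, np.float64(0.0078), np.float64(0.048), 0, 0.015], [0, 0, -25.0, np.float64(0.0123), np.float64(0.0594), 0, 0.015], [0, 0, -30.0, np.float64(0.0177), np.float64(0.0703), 0, 0.015], [0, 0, -35.0, np.float64(0.0241), np.float64(0.0807), 0, 0.015], [0, 0, -40.0, np.float64(0.0314), np.float64(0.0906), 0, 0.015], [0, 0, -45.0, np.float64(0.0395), np.float64(0.0997), 0, 0.015], [0, 0, -50.0, np.float64(0.0483), np.float64(0.1081), 0, 0.015], [0, 0, -55.0, np.float64(0.0579), np.float64(0.1157), 0, 0.015], [0, 0, -60.0, np.float64(0.0681), np.float64(0.1224), 0, 0.015],
```

The knob is gripped at 21.7 mm and the arm has come round to azimuth 157°. Continuing to 217°.

Request:
move_arm:
  deltas:
    - [[0,0,-5,0.0005,0.012,0,0.015],[0,0,-10,0.002,0.024,0,0.015],[0,0,-15,0.004,0.036,0,0.015],[0,0,-20,0.008,0.048,0,0.015],[0,0,-25,0.012,0.059,0,0.015],[0,0,-30,0.018,0.07,0,0.015],[0,0,-35,0.024,0.081,0,0.015],[0,0,-40,0.031,0.0905,0,0.015],[0,0,-45,0.0395,0.0995,0,0.015],[0,0,-50,0.048,0.108,0,0.015],[0,0,-55,0.058,0.1155,0,0.015],[0,0,-60,0.068,0.122,0,0.015]]

```text
t: 5.15
eef_pos: [0.4742, -0.3011, 0.1622]
ee_rot: [3.139, -0.005, 0.659]
force: [9.6, 9.7, -0.2]
width: 0.0217
```

Request:
move_arm:
  deltas:
    - [[0,0,0,0,0,0,0.015],[0,0,0,0,0,0,0.015],[0,0,0,0,0,0,0.03],[0,0,0,0,0,0,0.045],[0,0,0,0,0,0,0.06],[0,0,0,0,0,0,0.06],[0,0,0,0,0,0,0.06],[0,0,0,0,0,-0.02,0.06],[0,0,0,0,0,-0.05,0.06],[0,0,0,0,0,-0.085,0.06],[0,0,0,0,0,-0.12,0.06],[0,0,0,0,0,-0.14,0.06]]

```text
t: 6.15
eef_pos: [0.4718, -0.3022, 0.3059]
ee_rot: [3.137, -0.002, 0.655]
force: [-0.2, 0.0, -0.3]
width: 0.0599
```

```bash
python3 - <<'E'
from h import *
s=monitor.get_state();print(s['t'],s['eef_pos'],s['ee_rot'],s['width'])
for n in ['top','wrist']:
    f=grab(n); pickle.dump(f,open(n+'2.pkl','wb'));cv2.imwrite(f'pics/{n}2.png',f['frame'])
E
```

```text
6.15 [ 0.47177643 -0.30216743  0.30590032] [ 3.13746036e+00 -1.73228382e-03  6.54561587e-01] 0.059899376024011304
```

View pics/top2.png

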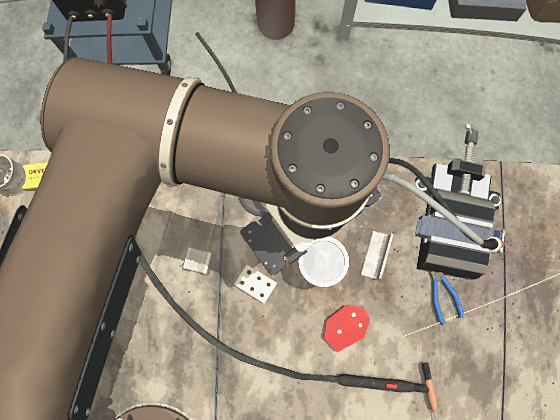

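View pics/wrist2.png

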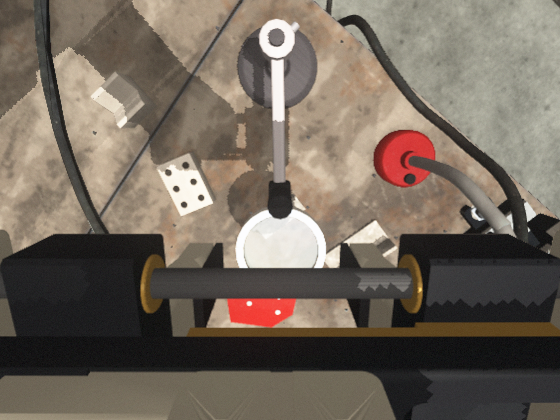

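The top view shows the lens ring centred near (323,262), over the offcut's place. The wrist view shows the fingers clear of the knob, with the knob at (280,198) and post head at (277,38).

```bash
python3 - <<'E'
from h import *
t=pickle.load(open('top2.pkl','rb'));w=pickle.load(open('wrist2.pkl','rb'))
m=cv2.inRange(t['frame'],(225,)*3,(255,)*3); m[:, :285]=0; m[:,352:]=0; m[:230]=0; m[300:]=0
c=cv2.minEnclosingCircle(max(cv2.findContours(m,0,2)[0],key=len)); print(c)
post=np.array([.584,-.218]); off=np.array([.4225,-.341])
L=onz(t,[c[0]],.14)[0,:2]; K=onz(w,[(280,198)],.198)[0,:2]; P=onz(w,[(277,38)],.155)[0,:2]
for n,q,b in [('lens-top',L,post),('knob',K,post),('knob-P',K,P)]:
    u=(q-b)/np.linalg.norm(q-b); d=off-b; print(n,q,b,np.linalg.norm(q-b),'along',d@u,'across',u[0]*d[1]-u[1]*d[0])
print('lens-off',L-off)
E
```

```text
((319.80712890625, 258.8714294433594), 29.29900360107422)
lens-top [ 0.42966521 -0.33447663] [ 0.584 -0.218] 0.19335468402513312 along 0.20300358819552022 across 0.0008906063909778356
knob [ 0.47990475 -0.29830797] [ 0.584 -0.218] 0.13147315702591153 along 0.20300161426711658 across -0.0012627766804959445
knob-P [ 0.47990475 -0.29830797] [ 0.58355098 -0.21594666] 0.13238552037879694 along 0.2038884866437266 across -0.0022892390805754614
lens-off [0.00716521 0.00652337]
```

The across error is about 2 mm and the along distance about 203 mm, both well inside tolerance. The robot is clear, so I'm handing in.

```bash
python3 -c "
from h import *
print(arm.job_done(), monitor.get_state()['t'], monitor.get_state()['force'])"
```

```text
the job is handed in; nothing more can be done
the job is handed in; nothing more can be done
```

I gripped the magnifier's knob, swung the arm about 111° round its post until the lens stood over the small offcut, then let go and lifted clear. The job was handed in shortly after 6.15 s on the robot's clock.

**Position:** in the last check the offcut's centre lay about 203 mm along the arm (200 wanted, ±20) and 1–2 mm off its line (±20).

**Clearance:** the gripper was open, about 14 cm above its gripping height, and the wrist force was near zero.

**Weaker checks:**
- The lens circle fitted in the last top view read 193 mm from the post. Its centre was also about 4 px off where I judged it by eye, probably because the white mask picked up something else. Even that reading puts the lens within 10 mm of the offcut.
- I used the offcut's position from the first picture, because the lens then covered it. The arm passes well above the blocks. The V-block and setting block look unmoved in the last views, but I did not measure them again.
- The arm standing still was not measured over time, only seen in the last two pictures after release.

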